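# Check a rubber support pad with a pin gauge

## Task

Check how soft the thick round rubber pad still is: stand the pin gauge upright on the middle of that pad and push its knob down until the lower ring on the stem has gone into the barrel but the upper ring is still showing (the knob sinks about 15 mm). Hold it there for a second without ever pushing the upper ring out of sight, then let the knob come back up and leave the gauge standing on the pad.

Things in the scene. Friction and masses are not known exactly. Their poses are not given: they have to be found in the camera images.
- gauge: Pin gauge standing loose and upright, 0.3-0.5 kg, round. From its underside (origin at its centre, z up): aluminium foot 70 mm across, 12 thick; barrel 28 mm across, up to 50 mm; steel stem 12 mm across with two dark rings; black knob 32 mm across from 78 mm to its flat top at 92 mm (pin up). Lift it by the knob (the pin cannot pull out) or the barrel. It stands flat on its foot.
- gauge_pin (a joint): How far the knob with stem and pin (one piece) is pushed down, in m: 0 up, 0.026 stop. The lower ring is inside the barrel from 0.011, the upper ring from 0.021; 0.015 is midway. From 1 mm on the pin comes out under the foot: into the thick pad it takes about 6 N at 5 mm, 12 N at 15 mm, 15 N at 20 mm; on hard ground it lifts the gauge instead. A spring brings it back up when let go.
- pad: The thick round pad, fixed to the bench: black rubber on a thin grey base, 120 mm across, 40 mm high, flat top with a soft round centre 40 mm across that the pin pushes in. Origin: centre of its underside, z up. Two look-alikes, one round of the same width but only 18 mm high, one square 110 mm wide and 40 mm high, stand near; the three places are interchanged.
- pad_core (a joint): How far the soft centre of the thick round pad is pushed in, in m: 0 is out (1 mm below the pad's top), about 0.013 when the gauge's pin is 0.015 down. It springs back.
There are look-alikes about, which are no part of the job. What is shaped like the gauge but purple or red is not meant.

How it is judged:
By the outcome, as a careful person would: the job done as asked, in the order asked, and still so for the second after the job is handed in, with the robot touching nothing.
It also fails if it takes over 38 s, if anything falls off the work surface, if the arm or the gripper's body presses on something with over 40 N, if the wrist force passes 120 N, or if a joint passes its speed limit or range.

## Robot

A 6-joint arm with a two-finger parallel gripper is mounted at the origin on the work surface. World frame = base frame: x ahead of the robot, y to its left, z up, the work surface at z = 0. Lengths are in mm, angles in degrees, forces in N, time in s.
With the tool pointing down it reaches from about 300 to 850 mm from the base axis. Payload 4.2 kg.
Tool frame: the origin (TCP) lies between the finger pads; the fingertips stand 22 mm ahead of it and the grasp point (between the pads) lies 3 mm ahead of it; z points along the fingers, y is the direction in which the jaws open and shut (so a half turn about z gives the same grasp; the last joint's range is limited). The gripper opens to 91 mm and grips with 3 to 60 N. Pads are 32 mm wide; open, the fingers measure 118 mm over their backs; the gripper's body (76 mm by 178 mm) begins 60 mm behind the grasp point.
Start: joints at [62.395, 18.312, 89.639, -0, 72.044, -1.146], TCP at [256.201, 514.783, 235.976] pointing down, gripper open.
Joint ranges: [-177.97, 177.97], [-48.28, 115.42], [12.27, 149.76], [-77.06, 257.06], [2.81, 150.46], [-146.56, 146.56]. Speed limits (degrees/s): [147.25, 147.25, 180, 180, 180, 180].

## Interface

Orientations are given as [roll, pitch, yaw] about the fixed x, y, z axes, in that order (R = Rz(yaw) Ry(pitch) Rx(roll)).
In Python, from workcell import telemetry, cams, env gives the robot as it stands.
- The arm moves only by the shell command python3 -m inch 'ROWS' [FORCE]. ROWS is JSON, a list of rows, each an object of numbers: "x", "y", "z": the shift along the tool's x, y, z in cm; "yaw": the turn about the tool's z in units of 5 degrees (1.0 is 5 degrees); "gripper": the gripper's target within -1 to 1 (fully open at 1, half-way at 0, shut at -1). A call has 1 to 12 rows; each row shifts and turns the commanded pose from where the row before left it, along the tool's axes as they then stand; what a row does not reach is not made up. A row lasts 1/12 s, in which the tool goes at most 41.7 mm and 7.16 degrees, less where a joint would pass 70% of its speed; a pose out of reach is approached as far as the arm can. A call is refused whole if a number of a shift passes 4.17 or a number of a turn 1, either way. A call with a gripper value outside its range is refused whole. The fingers move at their own pace and stop on an object; FORCE is the grip in N (left out, the last holds). Time passes only in rows, so rows that do not move let the fingers close. It gives the time, the measured TCP pose, the force and the opening at its end, in the units of the state.
- telemetry.state(): the state, without advancing time (a new reading comes with each control period).
- cams.grab_frame(name): name is "scene" or "top" or "wrist"; returns a dict with "pixels" (420x560x3 uint8, red, green, blue), "mtx" (3x3 intrinsics, pixels), "rvec" (rotation vector, rad) and "tvec" (3), from world to camera coordinates, as OpenCV has them. Camera axes: x right, y down, z forward; pixel columns grow to the right and rows downward; lengths in mm; the calibration is good to about 2 mm. A picture is of the moment at which its call begins. There is no depth.
- env.job_done(): hands the job in, once; it reports no verdict.
The state is a dict: "time_s": time; "qpos": joint angles; "qvel": joint speeds; "effort": joint torques, N m; "ee_pos": TCP position; "ee_rot": TCP orientation; "force": force on the tool from outside, world axes, zero at the start; "torque": the same for the moment, N m; "gripper_width": finger opening in mm.
Only numpy, scipy, OpenCV 4.12 (cv2) and the standard library are available. Lean on these libraries where they do the work, as an engineer would, in place of code of your own. Each camera call takes 0.05 s, during which the arm holds its last target. There are 200 camera calls.

## Working session

There is one attempt and no reset: what is moved stays moved. The work goes in short steps, Python scripts to look and compute and a shell command to move; the robot and the scene stay as the last step left them, time stands still between calls to the robot, and variables do not carry over. Pictures are saved under pics/ and viewed, about 8 in all and at most 12, crops included, and the job is handed in when it is done.

```bash
mkdir -p pics
cat > h.py <<'E'
import numpy as np, cv2, json
from workcell import telemetry, cams, env
def grab(n,tag):
    f=cams.grab_frame(n); cv2.imwrite(f'pics/{tag}.png',f['pixels'][:,:,::-1])
    json.dump({k:np.asarray(f[k]).tolist() for k in('mtx','rvec','tvec')},open(f'pics/{tag}.json','w')); return f
def load(tag):
    d=json.load(open(f'pics/{tag}.json')); return [np.array(d[k],float) for k in('mtx','rvec','tvec')]
def pix2w(tag,u,v,z):
    K,r,t=load(tag); R=cv2.Rodrigues(r)[0]; t=t.ravel()
    d=R.T@np.linalg.inv(K)@[u,v,1]; c=-R.T@t
    return np.round(c+d*(z-c[2])/d[2],1)
def w2pix(tag,p):
    K,r,t=load(tag); return np.round(cv2.projectPoints(np.array(p,float).reshape(-1,1,3),r,t,K,None)[0].reshape(-1,2),1)
E
python3 - <<'E'
from h import *
a=grab('scene','s0')['pixels'];b=grab('top','t0')['pixels']
s=telemetry.state();print({k:s[k] for k in('time_s','ee_pos','ee_rot','force','gripper_width')})
E
```

```text
{'time_s': 0.1, 'ee_pos': array([256.0284599 , 514.40032768, 235.22198041]), 'ee_rot': array([-1.79911596e+02, -8.62735193e-04,  1.53538332e+02]), 'force': array([ 0.46357876, -0.25753343, -0.11280702]), 'gripper_width': 91.1554469051857}
```

View pics/s0.png

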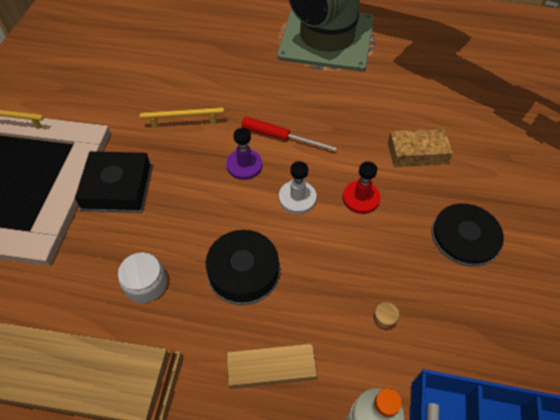

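View pics/t0.png

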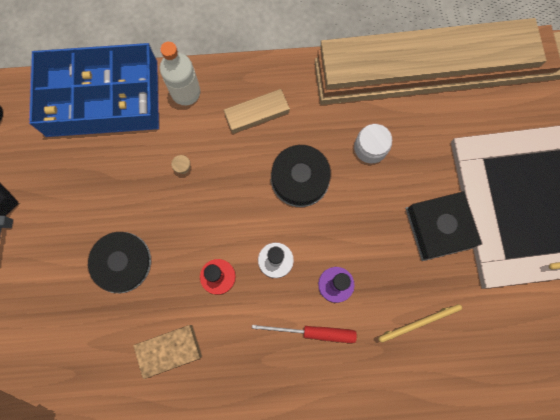

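The gauge candidates are aluminium at scene (298,190) / top (276,260), purple at (244,155) and red at (362,190); the aluminium one fits. The pad candidates are round with a tall side at scene (243,265) / top (301,175), round and thin at (468,233), and square at (112,180); the first fits. I'll confirm both in one crop and measure.

Run:
```python
from h import *
a=cv2.imread('pics/t0.png'); cv2.imwrite('pics/c0.png',cv2.resize(a[130:305,190:390],None,fx=4,fy=4*.85,interpolation=cv2.INTER_CUBIC))
print('foot top',pix2w('t0',276,260,12),'s',pix2w('s0',298,197,12))
print('knob top',pix2w('t0',275.5,255,92),'s',pix2w('s0',299,168,92))
for n,t,s in(('thick',(301,173),(242.5,260)),('thin',(118,261),(469,231))):
  for z in(18,40): print(n,z,pix2w('t0',*t,z),pix2w('s0',*s,z))
print('purple',pix2w('t0',337,284,8),'red',pix2w('t0',218,277,8))
```

```text
foot top [481.2  12.8  12. ] s [486.8  15.5  12. ]
knob top [481.   13.8  92. ] s [483.3  13.3  92. ]
thick 18 [654.6 -51.4  18. ] [638.3 -53.   18. ]
thick 40 [647.9 -49.6  40. ] [649.7 -49.1  40. ]
thin 18 [501.7 323.3  18. ] [503.3 324.   18. ]
thin 40 [498.6 316.   40. ] [518.7 316.8  40. ]
purple [ 425.5 -103.4    8. ] red [456.6 129.6   8. ]
```

View pics/c0.png

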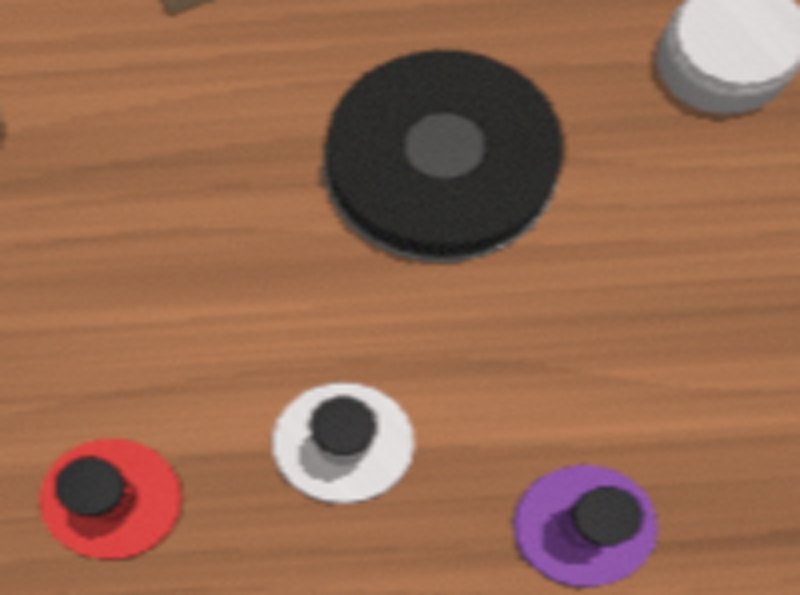

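The crop confirms it. The aluminium gauge has its foot at crop (343,440) and knob at (343,427). The pad with the visible side wall, core at (445,146), triangulates to a top at z≈40 and is round. So the gauge is at about (482,14) and the pad at about (649,-49.5). Moving above the gauge.

```bash
python3 -m inch '[{"x":-2.36,"y":-1.93},{"x":-2.36,"y":-1.93},{"x":-2.36,"y":-1.93},{"x":-2.36,"y":-1.93},{"x":-2.36,"y":-1.93},{"x":-2.36,"y":-1.93},{"x":-2.36,"y":-1.93},{"x":-2.36,"y":-1.93},{"x":-2.36,"y":-1.93}]'
python3 -m inch '[{"x":-2.36,"y":-1.93},{"x":-2.36,"y":-1.93},{"x":-2.36,"y":-1.93},{"x":-2.36,"y":-1.93},{"x":-2.36,"y":-1.93},{"x":-2.36,"y":-1.93,"z":1.5},{"x":-2.36,"y":-1.93,"z":1.5},{"x":-2.36,"y":-1.93,"z":1.5},{"x":-2.36,"y":-1.93,"z":1.5},{},{}]'
python3 - <<'E'
from h import *
grab('wrist','w1'); s=telemetry.state(); print(s['ee_pos'],s['ee_rot'])
print(w2pix('w1',[[482,14,92],[482,14,12]]))
E
```

```text
[256.01744597 514.44766006 235.32175482] [-1.79922317e+02 -2.64729558e-03  1.53539637e+02]
[[ 45.  478.7]
 [ 80.5 424.5]]invalid input
invalid input
```

View pics/w1.png

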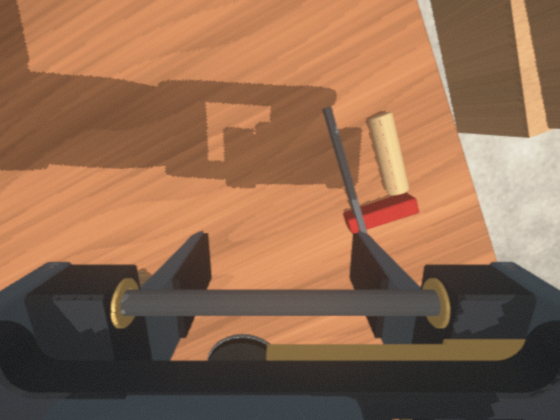

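The wrist picture shows the start position, because both calls were refused and nothing moved. Every row probably needs all of its keys.

```bash
python3 -m inch '[{"x":-2.36,"y":-1.93,"z":0,"yaw":0,"gripper":1},{"x":-2.36,"y":-1.93,"z":0,"yaw":0,"gripper":1}]'
```

```text
time_s: 0.32
ee_pos: [281.0, 459.2, 235.2]
ee_rot: [-179.9, -0.0, 153.7]
force: [1.1, -0.5, -0.2]
gripper_width: 91.1
```

```bash
python3 -m inch '[{"x":-2.36,"y":-1.93,"z":0,"yaw":0,"gripper":1},{"x":-2.36,"y":-1.93,"z":0,"yaw":0,"gripper":1},{"x":-2.36,"y":-1.93,"z":0,"yaw":0,"gripper":1},{"x":-2.36,"y":-1.93,"z":0,"yaw":0,"gripper":1},{"x":-2.36,"y":-1.93,"z":0,"yaw":0,"gripper":1},{"x":-2.36,"y":-1.93,"z":0,"yaw":0,"gripper":1},{"x":-2.36,"y":-1.93,"z":0,"yaw":0,"gripper":1},{"x":-2.36,"y":-1.93,"z":0,"yaw":0,"gripper":1}]'
python3 -m inch '[{"x":-2.36,"y":-1.93,"z":0,"yaw":0,"gripper":1},{"x":-2.36,"y":-1.93,"z":0,"yaw":0,"gripper":1},{"x":-2.36,"y":-1.93,"z":0,"yaw":0,"gripper":1},{"x":-2.36,"y":-1.93,"z":0,"yaw":0,"gripper":1},{"x":-2.36,"y":-1.93,"z":1.5,"yaw":0,"gripper":1},{"x":-2.36,"y":-1.93,"z":1.5,"yaw":0,"gripper":1},{"x":-2.36,"y":-1.93,"z":1.5,"yaw":0,"gripper":1},{"x":-2.36,"y":-1.93,"z":1.5,"yaw":0,"gripper":1},{"x":0,"y":0,"z":0,"yaw":0,"gripper":1},{"x":0,"y":0,"z":0,"yaw":0,"gripper":1}]'
python3 - <<'E'
from h import *
grab('wrist','w2'); s=telemetry.state(); print(s['ee_pos'],s['ee_rot'])
print(w2pix('w2',[[482,14,92],[482,14,12]]))
E
```

```text
time_s: 0.98
ee_pos: [381.6, 235.4, 235.8]
ee_rot: [-180.0, -0.0, 153.6]
force: [0.8, 0.5, 0.9]
gripper_width: 91.1
time_s: 1.82
ee_pos: [481.4, 13.4, 174.8]
ee_rot: [-179.9, -0.2, 153.4]
force: [-1.2, 0.4, 0.6]
gripper_width: 91.2
[481.45690111  14.3324918  175.6032188 ] [-1.79993990e+02 -7.92755361e-02  1.53457623e+02]
[[279.4 224.2]
 [279.6 199.6]]
```

View pics/w2.png

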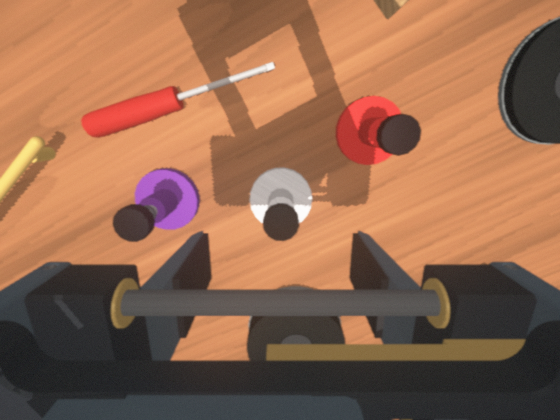

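The knob is at (281,222), within about 1 mm of the prediction and centred in the jaws. Descend 87 mm and grip the knob.

```bash
python3 -m inch '[{"x":0,"y":0,"z":1.5,"yaw":0,"gripper":1},{"x":0,"y":0,"z":1.5,"yaw":0,"gripper":1},{"x":0,"y":0,"z":1.5,"yaw":0,"gripper":1},{"x":0,"y":0,"z":1.5,"yaw":0,"gripper":1},{"x":0,"y":0,"z":1.5,"yaw":0,"gripper":1},{"x":0,"y":0,"z":1.2,"yaw":0,"gripper":1},{"x":0,"y":0,"z":0,"yaw":0,"gripper":1},{"x":0,"y":0,"z":0,"yaw":0,"gripper":-1},{"x":0,"y":0,"z":0,"yaw":0,"gripper":-1},{"x":0,"y":0,"z":0,"yaw":0,"gripper":-1},{"x":0,"y":0,"z":0,"yaw":0,"gripper":-1},{"x":0,"y":0,"z":0,"yaw":0,"gripper":-1}]' 25
python3 -m inch '[{"x":0,"y":0,"z":0,"yaw":0,"gripper":-1},{"x":0,"y":0,"z":0,"yaw":0,"gripper":-1},{"x":0,"y":0,"z":0,"yaw":0,"gripper":-1},{"x":0,"y":0,"z":0,"yaw":0,"gripper":-1}]'
```

```text
time_s: 2.87
ee_pos: [482.1, 14.6, 89.6]
ee_rot: [180.0, 0.1, 153.5]
force: [1.4, 0.6, -0.2]
gripper_width: 60.5
time_s: 3.2
ee_pos: [481.7, 14.5, 88.9]
ee_rot: [180.0, 0.0, 153.5]
force: [-0.5, -0.4, -0.4]
gripper_width: 34.0
```

```bash
python3 -m inch '[{"x":0,"y":0,"z":0,"yaw":0,"gripper":-1},{"x":0,"y":0,"z":0,"yaw":0,"gripper":-1},{"x":0,"y":0,"z":-0.8,"yaw":0,"gripper":-1},{"x":0,"y":0,"z":-1.2,"yaw":0,"gripper":-1},{"x":0,"y":0,"z":-1.5,"yaw":0,"gripper":-1},{"x":0,"y":0,"z":-1.5,"yaw":0,"gripper":-1},{"x":0,"y":0,"z":-1.5,"yaw":0,"gripper":-1},{"x":0,"y":0,"z":0,"yaw":0,"gripper":-1}]'
python3 -m inch '[{"x":-0.8,"y":0.1,"z":0,"yaw":0,"gripper":-1},{"x":-1.6,"y":0.1,"z":0,"yaw":0,"gripper":-1},{"x":-2,"y":0.2,"z":0,"yaw":0,"gripper":-1},{"x":-2,"y":0.2,"z":0,"yaw":0,"gripper":-1},{"x":-2,"y":0.2,"z":0,"yaw":0,"gripper":-1},{"x":-2,"y":0.2,"z":0,"yaw":0,"gripper":-1},{"x":-2,"y":0.2,"z":0,"yaw":0,"gripper":-1},{"x":-2,"y":0.2,"z":0,"yaw":0,"gripper":-1},{"x":-1.8,"y":0.2,"z":0,"yaw":0,"gripper":-1},{"x":-1.2,"y":0.1,"z":0,"yaw":0,"gripper":-1},{"x":-0.4,"y":0,"z":0,"yaw":0,"gripper":-1},{"x":0,"y":0,"z":0,"yaw":0,"gripper":-1}]'
python3 - <<'E'
from h import *
a=grab('scene','s3');b=grab('top','t3'); s=telemetry.state(); print(s['ee_pos'],s['force'],s['gripper_width'])
p=a['pixels'][190:320,170:330,::-1];q=b['pixels'][110:240,220:380,::-1]
cv2.imwrite('pics/c3.png',cv2.resize(np.vstack([np.hstack([p,q])]),None,fx=2.5,fy=2.5,interpolation=cv2.INTER_CUBIC))
E
```

```text
time_s: 3.87
ee_pos: [483.2, 14.7, 156.5]
ee_rot: [179.8, 0.3, 153.5]
force: [1.1, 0.8, -2.4]
gripper_width: 31.2
time_s: 4.87
ee_pos: [648.8, -50.1, 151.9]
ee_rot: [-180.0, -0.1, 153.5]
force: [0.4, 0.4, -3.9]
gripper_width: 31.3
[647.52245146 -49.38574678 152.62878142] [ 0.21435589  0.49053825 -4.4531499 ] 31.08914489445914
```

View pics/c3.png

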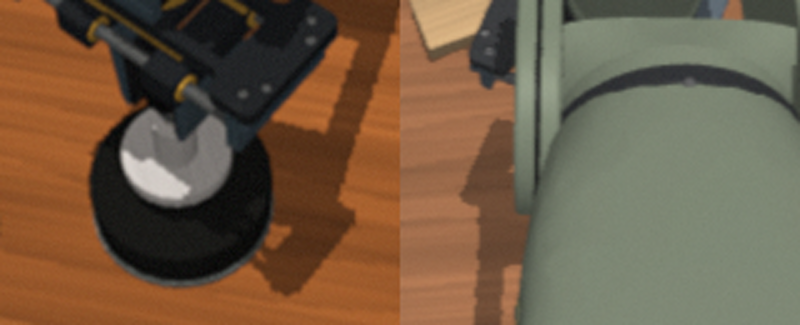

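The gauge is held upright over the round thick pad, with its foot at crop (176,155), about scene (240,252). Lowering 24 mm and watching the force.

```bash
python3 -c "
from h import *
print(pix2w('s3',240.4,252,76), w2pix('s3',[[648,-49.5,76]]))"
python3 -m inch '[{"x":0,"y":0,"z":0.6,"yaw":0,"gripper":-1},{"x":0,"y":0,"z":0.6,"yaw":0,"gripper":-1},{"x":0,"y":0,"z":0.5,"yaw":0,"gripper":-1},{"x":0,"y":0,"z":0.3,"yaw":0,"gripper":-1},{"x":0,"y":0,"z":0.2,"yaw":0,"gripper":-1},{"x":0,"y":0,"z":0.1,"yaw":0,"gripper":-1},{"x":0,"y":0,"z":0,"yaw":0,"gripper":-1},{"x":0,"y":0,"z":0,"yaw":0,"gripper":-1}]'
```

```text
[655.2 -49.3  76. ] [[241.3 248.1]]
time_s: 5.63
ee_pos: [648.8, -49.6, 131.1]
ee_rot: [180.0, 0.0, 153.5]
force: [1.1, 0.3, -3.6]
gripper_width: 31.4
```

```bash
python3 -m inch '[{"x":0,"y":0,"z":0.1,"yaw":0,"gripper":-1},{"x":0,"y":0,"z":0.1,"yaw":0,"gripper":-1},{"x":0,"y":0,"z":0,"yaw":0,"gripper":-1},{"x":0,"y":0,"z":0,"yaw":0,"gripper":-1}]'
python3 - <<'E'
from h import *
a=grab('scene','s4'); s=telemetry.state(); print(s['ee_pos'],s['force'])
p=a['pixels'][200:320,170:330,::-1]
cv2.imwrite('pics/c4.png',cv2.resize(p,None,fx=5,fy=5,interpolation=cv2.INTER_CUBIC))
for z in(0,40,52):
  t=np.linspace(0,2*np.pi,5)[:4]; r=35 if z==52 else 60
  print(z,(w2pix('s4',[[648.5+r*np.cos(u),-49.5+r*np.sin(u),z] for u in t])-[170,200])*5)
E
```

```text
time_s: 5.97
ee_pos: [648.8, -49.7, 129.2]
ee_rot: [180.0, 0.0, 153.5]
force: [0.1, 0.1, -2.9]
gripper_width: 31.0
[648.83813375 -49.62294343 129.2265555 ] [-0.30959507  0.68242565 -1.29305168]
0 [[325.5 514. ]
 [541.5 384.5]
 [408.  204. ]
 [197.5 322. ]]
40 [[317.5 462. ]
 [542.5 329. ]
 [403.5 144. ]
 [184.5 265. ]]
52 [[334.  374.5]
 [466.5 297.5]
 [385.  187.5]
 [255.  260. ]]
```

View pics/c4.png

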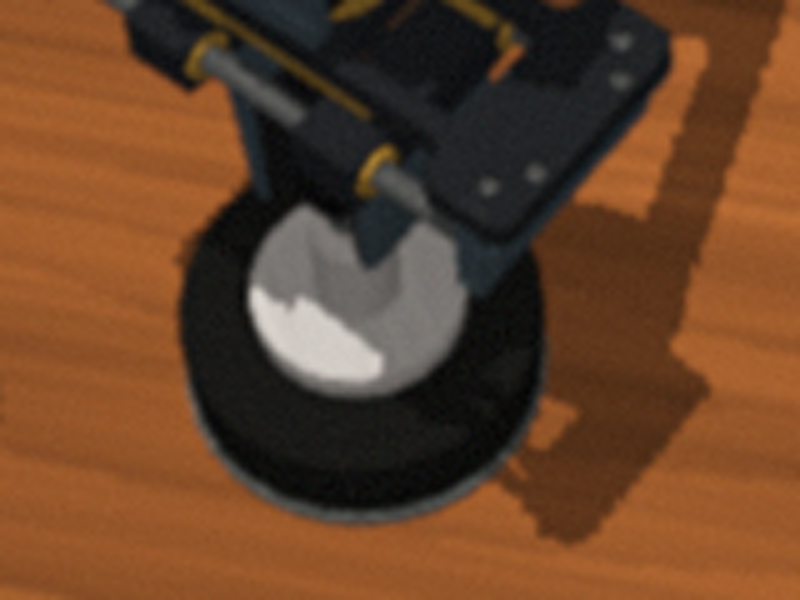

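The foot sits centred on the pad: its horizontal extremes are at 248 and 470, against 255 and 466 predicted. The load is coming off. Lower another 1 mm, release, and rise.

```bash
python3 -m inch '[{"x":0,"y":0,"z":0.1,"yaw":0,"gripper":-1},{"x":0,"y":0,"z":0,"yaw":0,"gripper":-1},{"x":0,"y":0,"z":0,"yaw":0,"gripper":-1}]'
python3 -m inch '[{"x":0,"y":0,"z":0,"yaw":0,"gripper":0.3},{"x":0,"y":0,"z":0,"yaw":0,"gripper":0.3},{"x":0,"y":0,"z":0,"yaw":0,"gripper":0.3},{"x":0,"y":0,"z":0,"yaw":0,"gripper":0.3},{"x":0,"y":0,"z":0,"yaw":0,"gripper":0.3},{"x":0,"y":0,"z":0,"yaw":0,"gripper":0.3}]'
```

```text
time_s: 6.27
ee_pos: [648.9, -49.7, 128.6]
ee_rot: [180.0, 0.1, 153.5]
force: [-0.6, -0.4, 1.8]
gripper_width: 31.0
time_s: 6.77
ee_pos: [648.7, -49.5, 127.9]
ee_rot: [180.0, -0.0, 153.5]
force: [-0.6, 0.3, -0.4]
gripper_width: 59.4
```

```bash
python3 -m inch '[{"x":0,"y":0,"z":-1,"yaw":0,"gripper":0.3},{"x":0,"y":0,"z":-1.5,"yaw":0,"gripper":0.3},{"x":0,"y":0,"z":-1.5,"yaw":0,"gripper":0.3},{"x":0,"y":0,"z":-0.5,"yaw":0,"gripper":0.3},{"x":0,"y":0,"z":0,"yaw":0,"gripper":-1},{"x":0,"y":0,"z":0,"yaw":0,"gripper":-1},{"x":0,"y":0,"z":0,"yaw":0,"gripper":-1},{"x":0,"y":0,"z":0,"yaw":0,"gripper":-1},{"x":0,"y":0,"z":0,"yaw":0,"gripper":-1},{"x":0,"y":0,"z":0,"yaw":0,"gripper":-1},{"x":0,"y":0,"z":0,"yaw":0,"gripper":-1},{"x":0,"y":0,"z":0,"yaw":0,"gripper":-1}]'
python3 - <<'E'
from h import *
b=grab('wrist','w5'); s=telemetry.state(); print(s['ee_pos'],s['force'],s['gripper_width'])
print(w2pix('w5',[[648.5,-49.5,132],[648.5,-49.5,52]]))
E
```

```text
time_s: 7.77
ee_pos: [648.6, -49.6, 172.7]
ee_rot: [-180.0, -0.0, 153.5]
force: [0.2, 0.7, 0.9]
gripper_width: 8.9
[648.62471083 -49.59802488 172.78570426] [-0.29991097 -0.32110061  0.55278751] 5.025788688713891
[[278.1 244. ]
 [278.6 210.2]]
```

View pics/w5.png

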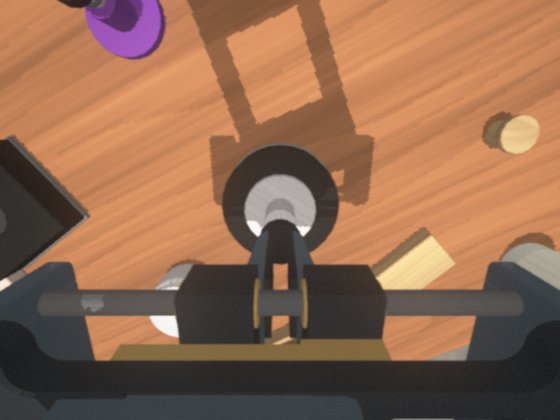

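The gauge stands upright on the pad, with the foot centred at (281,210), the pad at (280,203) and the fingertips over the knob. Approaching contact.

```bash
python3 -c "
from h import *
print(pix2w('w5',280,203,40),pix2w('w5',280.5,210,52))"
python3 -m inch '[{"x":0,"y":0,"z":0.6,"yaw":0,"gripper":-1},{"x":0,"y":0,"z":0.6,"yaw":0,"gripper":-1},{"x":0,"y":0,"z":0.4,"yaw":0,"gripper":-1},{"x":0,"y":0,"z":0.2,"yaw":0,"gripper":-1},{"x":0,"y":0,"z":0,"yaw":0,"gripper":-1},{"x":0,"y":0,"z":0,"yaw":0,"gripper":-1},{"x":0,"y":0,"z":0,"yaw":0,"gripper":-1}]'
python3 -m inch '[{"x":0,"y":0,"z":0.2,"yaw":0,"gripper":-1},{"x":0,"y":0,"z":0,"yaw":0,"gripper":-1},{"x":0,"y":0,"z":0,"yaw":0,"gripper":-1}]'
python3 -m inch '[{"x":0,"y":0,"z":0.2,"yaw":0,"gripper":-1},{"x":0,"y":0,"z":0,"yaw":0,"gripper":-1},{"x":0,"y":0,"z":0,"yaw":0,"gripper":-1}]'
```

```text
[645.7 -46.5  40. ] [649.1 -47.7  52. ]
time_s: 8.4
ee_pos: [648.8, -49.6, 155.1]
ee_rot: [180.0, 0.0, 153.5]
force: [-0.1, -0.6, 0.3]
gripper_width: 0.4
time_s: 8.65
ee_pos: [649.1, -49.6, 153.3]
ee_rot: [180.0, 0.1, 153.5]
force: [0.0, 1.2, 1.6]
gripper_width: 0.5
time_s: 8.9
ee_pos: [649.0, -49.6, 151.4]
ee_rot: [180.0, 0.1, 153.5]
force: [1.1, 0.0, 3.3]
gripper_width: 0.8
```

Contact is at about TCP z=154, so the target is z≈139. Going down 10 mm, then checking.

```bash
python3 -m inch '[{"x":0,"y":0,"z":0.2,"yaw":0,"gripper":-1},{"x":0,"y":0,"z":0.2,"yaw":0,"gripper":-1},{"x":0,"y":0,"z":0.2,"yaw":0,"gripper":-1},{"x":0,"y":0,"z":0.2,"yaw":0,"gripper":-1},{"x":0,"y":0,"z":0.2,"yaw":0,"gripper":-1},{"x":0,"y":0,"z":0,"yaw":0,"gripper":-1},{"x":0,"y":0,"z":0,"yaw":0,"gripper":-1},{"x":0,"y":0,"z":0,"yaw":0,"gripper":-1}]'
```

```text
time_s: 9.57
ee_pos: [649.1, -49.6, 142.3]
ee_rot: [180.0, 0.1, 153.5]
force: [-0.4, 0.3, 9.0]
gripper_width: 0.7
```

```bash
python3 -m inch '[{"x":0,"y":0,"z":0.2,"yaw":0,"gripper":-1},{"x":0,"y":0,"z":0.15,"yaw":0,"gripper":-1},{"x":0,"y":0,"z":0,"yaw":0,"gripper":-1},{"x":0,"y":0,"z":0,"yaw":0,"gripper":-1}]'
python3 - <<'E'
from h import *
a=grab('scene','s6')['pixels'];b=grab('wrist','w6')['pixels']; s=telemetry.state(); print(s['ee_pos'],s['force'])
p=cv2.resize(a[200:300,190:290],(600,600),interpolation=cv2.INTER_CUBIC)
cv2.imwrite('pics/c6.png',p[:,:,::-1])
E
```

```text
time_s: 9.9
ee_pos: [649.1, -49.6, 139.2]
ee_rot: [180.0, 0.1, 153.5]
force: [-1.5, 0.6, 11.4]
gripper_width: -0.0
[649.09254927 -49.60552564 139.25443618] [-1.29120212  0.51072629 11.13763906]
```

View pics/c6.png

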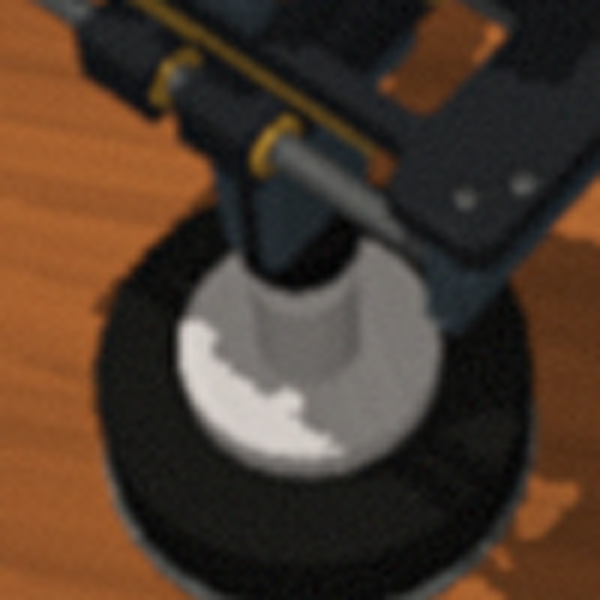

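The foot is flat, the knob is down, and the force of 11.3 N with z=139.2 puts the depth at about 14.5 mm. Holding for more than a second, then rising.

```bash
python3 -m inch '[{"x":0,"y":0,"z":0.03,"yaw":0,"gripper":-1},{"x":0,"y":0,"z":0,"yaw":0,"gripper":-1},{"x":0,"y":0,"z":0,"yaw":0,"gripper":-1},{"x":0,"y":0,"z":0,"yaw":0,"gripper":-1},{"x":0,"y":0,"z":0,"yaw":0,"gripper":-1},{"x":0,"y":0,"z":0,"yaw":0,"gripper":-1},{"x":0,"y":0,"z":0,"yaw":0,"gripper":-1},{"x":0,"y":0,"z":0,"yaw":0,"gripper":-1},{"x":0,"y":0,"z":0,"yaw":0,"gripper":-1},{"x":0,"y":0,"z":0,"yaw":0,"gripper":-1},{"x":0,"y":0,"z":0,"yaw":0,"gripper":-1},{"x":0,"y":0,"z":0,"yaw":0,"gripper":-1}]'
python3 -m inch '[{"x":0,"y":0,"z":0,"yaw":0,"gripper":-1},{"x":0,"y":0,"z":0,"yaw":0,"gripper":-1},{"x":0,"y":0,"z":0,"yaw":0,"gripper":-1},{"x":0,"y":0,"z":0,"yaw":0,"gripper":-1},{"x":0,"y":0,"z":0,"yaw":0,"gripper":-1},{"x":0,"y":0,"z":0,"yaw":0,"gripper":-1}]'
python3 -m inch '[{"x":0,"y":0,"z":-0.3,"yaw":0,"gripper":-1},{"x":0,"y":0,"z":-0.3,"yaw":0,"gripper":-1},{"x":0,"y":0,"z":-0.4,"yaw":0,"gripper":-1},{"x":0,"y":0,"z":-0.4,"yaw":0,"gripper":-1},{"x":0,"y":0,"z":-0.5,"yaw":0,"gripper":-1},{"x":0,"y":0,"z":-1,"yaw":0,"gripper":-1},{"x":0,"y":0,"z":-2,"yaw":0,"gripper":-1},{"x":0,"y":0,"z":-2,"yaw":0,"gripper":-1},{"x":0,"y":0,"z":-2,"yaw":0,"gripper":-1},{"x":0,"y":0,"z":-2,"yaw":0,"gripper":-1},{"x":0,"y":0,"z":0,"yaw":0,"gripper":-1},{"x":0,"y":0,"z":0,"yaw":0,"gripper":-1}]'
python3 - <<'E'
from h import *
a=grab('scene','s7')['pixels'];b=grab('wrist','w7')['pixels']
p=cv2.resize(a[180:300,180:300],(400,400),interpolation=cv2.INTER_CUBIC);q=cv2.resize(b[80:380,130:430],(400,400))
cv2.imwrite('pics/c7.png',np.hstack([p,q])[:,:,::-1])
print((w2pix('s7',[[649,-49,132],[649,-49,118]])-180)*400/120)
E
```

```text
time_s: 11.0
ee_pos: [649.1, -49.6, 139.0]
ee_rot: [179.9, 0.1, 153.5]
force: [-1.7, 0.3, 11.0]
gripper_width: 0.1
time_s: 11.5
ee_pos: [649.1, -49.6, 139.1]
ee_rot: [179.9, 0.1, 153.5]
force: [-2.1, 0.8, 11.0]
gripper_width: 0.5
time_s: 12.5
ee_pos: [648.7, -49.6, 246.8]
ee_rot: [180.0, 0.1, 153.5]
force: [0.7, 0.7, -0.4]
gripper_width: 0.4
[[198.33333333 166.33333333]
 [200.         182.66666667]]
```

View pics/c7.png

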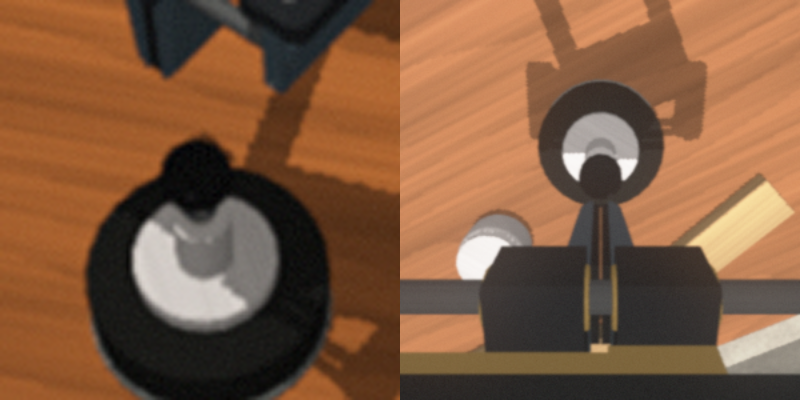

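The gauge stands upright on the middle of the pad. The knob has come back up (left half, about (198,165), matching the pin-up prediction (198,166)), and the gripper is clear.

```bash
python3 -c "
from workcell import env; print(env.job_done())"
```

```text
the job is handed in; nothing more can be done
None
```

I stood the aluminium gauge on the thick round pad, pushed its knob down about 15 mm, held it there and let it spring back. I handed the job in at about 12.5 s of the 38 s; no verdict came back.

- **Placing:** the wrist picture put the gauge 3–4 mm from the pad's measured centre, so the pin was well inside the 40 mm soft centre.
- **Pushing:** the fingertips touched the knob at about tool height (TCP) 154 mm and stopped at 139 mm. That is about 15 mm down, held for about 1.6 s.
- **Force:** it read a steady 11 N, against the 12 N expected at 15 mm. I judged the depth from height and force only, because the rings could not be made out in the pictures.
- **Last pictures:** the gauge is upright on the pad with the knob fully up, and the gripper is well clear above it, with nothing touching.
- **Disagreements and refusals:** one early reading of the lifted gauge was about 7 mm off in x, but a closer crop at landing showed it centred. My first two move calls were refused as invalid and moved nothing.

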